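Shear the top pipe-metal blank onto the cutting plate and weigh it down

TASK

Press lightly on the copper-coloured top blank and slide it off the stack, without lifting it, onto the steel cutting plate beside it until its leading edge is flush against the brass stop bar. The metal is soft, so keep the finger force on it below 30 N, and leave the other blanks in their stack. Then set the flanged brass weight down gently, upright, on the middle of that blank, let go, and leave the cone, the tape roll and the pot alone.

Things in the scene. Friction and masses are not known exactly. Their poses are not given: they have to be found in the camera images.
- station: Fixed station, any yaw. Origin: underside, mid-width, at the seam of green wooden magazine (x<0) and steel plate (x>0); x = slide direction, z up. Magazine: floor 10 mm high, inside x -114..0, y -47.5..47.5 mm; back and side walls up to 46 mm, no wall towards the plate. Plate: x 0..137, y -65..65 mm, top 26 mm high: 2 mm below the top blank's underside, so its edge holds the 2nd blank back.
- stop (a point): Foot of the brass stop bar: middle of its face towards the stack, at the plate's top (station x 125, y 0, z 26 mm). The bar spans the plate's width, is 12 mm thick and stands 12 mm above the plate. A blank flush against it has its centre 55 mm before this point along station x, 3 mm above it. Axes as the station's.
- blank_top_c (a point): Centre (half-way up) of the copper-coloured top blank, 110 (x) by 90 (y) by 6 mm, about 0.4 kg; axes are the blank's. It slides easily on metal (friction about 0.1): a press of some 12 N, moved slowly (under 30 mm/s), drags it. Top of four in the magazine, centre near station x -57, y 0, z 31 mm, top 12 mm below the walls' tops, 2 mm gaps round it: only its top face can be reached.
- blank_second_c (a point): Centre of the 2nd blank (silver-grey, same size), right under the top one; its top is 28 mm above the bench. Pressed ahead of its middle, the top blank tips over the plate edge as it slides off; pressed a little behind it, it stays down. It drops the last 2 mm once its trailing edge clears this blank.
- blank_third_c (a point): Centre of the 3rd blank (silver-grey, same size).
- blank_bottom_c (a point): Centre of the lowest blank (silver-grey, same size).
- weight_c (a point): Centre of the brass holding weight, upright, 64 mm tall, 0.5 kg or so: foot flange 52 mm diameter and 10 mm high, then from 13 mm up to the top a plain round stem of 34 mm diameter. Point is 32 mm above its underside; z up its axis. It stands left or right of the station.
- cone: Brass cone mandrel, 62 mm tall, base 56 mm diameter, origin under its centre; bystander, on the side opposite the weight.
- tape: Roll of pale tape lying flat, 90 mm outside diameter, 24 mm high, origin under its centre; bystander.
- pot: Dark steel pot, 64 mm diameter, 70 mm tall, origin under its centre; bystander.
Not all that is in view belongs to the job. There is more than one size of the part that bears blank_top_c; the job needs the smaller. What is shaped like the part that bears weight_c but green is not meant.

How it is judged:
On the way, in this order (a step that is already met when the one before it is completed fails the run):
1. the top blank lies flat on the cutting plate, flush against the stop bar (x of blank_top_c in the frame of station between 0.066 and 0.0735 m and y of blank_top_c in the frame of station between -0.02 and 0.02 m and z of blank_top_c in the frame of station between 0.027 and 0.0315 m and angle between the x axis of blank_top_c and the x axis of station, either way round below 0.08 rad), for 0.2 s.
2. the brass weight stands on the middle of that blank (horizontal distance between weight_c and blank_top_c below 0.02 m and z of weight_c in the frame of station between 0.061 and 0.067 m and angle between weight_c's own z axis and vertical below 0.05 rad), for 0.2 s.
At the end, for the whole second after the job is handed in: Top blank flat on the cutting plate, leading edge within 4 mm of the stop bar, within 20 mm of the plate's middle line, square within 0.08 rad; weight upright (0.05 rad) on it within 20 mm of its centre; both released and at rest; other blanks within 6 mm of their start (all of step 1 and all of step 2 and linear speed of each of blank_top, weight below 0.01 m/s and distance of each of blank_second_c, blank_third_c, blank_bottom_c from where it was at the start of the episode below 0.006 m); the robot touches nothing.
It fails at once if the fingers bear on the top blank with more than 30 N (contact force between the fingers and blank_top above 30 N).
It fails at once if the top blank is lifted or tipped up instead of slid (z of blank_top_c in the frame of station above 0.045 m or angle between blank_top_c's own z axis and vertical above 0.25 rad).
It fails at once if the weight is dropped or rammed onto the blank (over 60 N) (contact force between weight and blank_top above 60 N).
It fails at once if another blank leaves its place in the stack (12 mm) (distance of any of blank_second_c, blank_third_c, blank_bottom_c from where it was at the start of the episode above 0.012 m).
It fails at once if the cone, tape roll or pot is moved more than 20 mm (distance of any of cone, tape, pot from where it was at the start of the episode above 0.02 m).
It also fails if it takes over 72 s, if anything falls off the work surface, if the arm or the gripper's body presses on something with over 40 N, if the wrist force passes 120 N, or if a joint passes its speed limit or range.

ROBOT

A 6-joint arm with a two-finger parallel gripper is mounted at the origin on the work surface. World frame = base frame: x ahead of the robot, y to its left, z up, the work surface at z = 0. Lengths are in m, angles in rad, forces in N, time in s.
With the tool pointing down it reaches from about 0.35 to 0.925 m from the base axis. Payload 6.4 kg.
Tool frame: the origin (TCP) lies midway between the tips of the shut fingers; the grasp point (between the pads) lies 19 mm behind it; z points along the fingers, y is the direction in which the jaws open and shut (so a half turn about z gives the same grasp; the last joint's range is limited). The gripper opens to 94 mm and grips with 3 to 60 N. Pads are 16 mm wide; open, the fingers measure 119 mm over their backs; the gripper's body (75 mm by 177 mm) begins 78 mm behind the grasp point.
Start: joints at [-1.389, 0.245, 1.558, -0, 1.339, -0.174], TCP at [0.226, -0.609, 0.205] pointing down, gripper open.
Joint ranges: [-3.13, 3.13], [-1.02, 2.26], [0.13, 2.54], [-0.95, 4.09], [0.21, 2.88], [-2.74, 2.74]. Speed limits (rad/s): [2.57, 2.57, 3.14, 3.14, 3.14, 3.14].

INTERFACE

Orientations are given as a unit quaternion [w, x, y, z].
In Python, from plant import ctrl, viewer gives the robot as it stands. The module is installed in compiled form; this text tells all that it offers.
- The arm moves only by the tool drive_tool, never from a script. Its argument "plan" is a list of rows, each a list of 7 numbers: the shift along the world's x, y, z in m, then the turn, a rotation vector about the world's x, y, z in rad, then the finger opening in m, from 0 to 0.094. A call has 1 to 10 rows; each row shifts and turns the pose as measured when the row begins; what a row does not reach is not made up. A row lasts 1/12 s, in which the tool goes at most 41.7 mm and 7.16 degrees, less where a joint would pass 70% of its speed; a pose out of reach is approached as far as the arm can. A call with a gripper value outside its range is refused whole. The fingers move at their own pace and stop on an object; "force" is the grip in N (left out, the last holds). Time passes only in rows, so rows that do not move let the fingers close. It gives the time, the measured TCP pose, the force and the opening at its end, in the units of the state.
- ctrl.read_state(): the state, without advancing time (a new reading comes with each control period).
- viewer.snapshot(name): name is "side" or "top" or "wrist"; returns the picture (480x640x3 uint8, red, green, blue); there is no depth.
- viewer.get_calibration(name): a dict with "fovy" (degrees; the focal length in pixels is half the picture's height over the tangent of half this angle, whatever the lens; pixels are square), "cx", "cy" (the principal point, pixels), "k1" (the pictures are not rectified: a ray, as slopes to the right and down, at radius r is drawn at 1 + k1 r^2 times it, then the intrinsics apply), "pose" (4x4, takes a point from camera to world coordinates). Camera axes: x right, y up, looking along -z (the intrinsics and any distortion apply to the point x, -y, -z); pixel columns grow to the right and rows downward; lengths in m; the calibration is good to about 2 mm. A picture is of the moment at which its call begins: read the wrist's pose just before it. get_calibration takes no time and is no camera call; for the wrist camera it gives the pose at the moment of the call.
- ctrl.finish_job(): hands the job in, once; it reports no verdict.
The state is a dict: "time_s": time; "q": joint angles; "joint_vel": joint speeds; "tau": joint torques, N m; "ee_pos": TCP position; "tcp_rot": TCP orientation; "force": force on the tool from outside, world axes, zero at the start; "moment": the same for the moment, N m; "grip_width": finger opening in m.
Only numpy, scipy, OpenCV 4.12 (cv2) and the standard library are available. Lean on these libraries where they do the work, as an engineer would, in place of code of your own. Each camera call takes 0.05 s, during which the arm holds its last target.

## Working session

There is one attempt and no reset: what is moved stays moved. The work goes in short steps, Python scripts to look and compute and a tool call to move; the robot and the scene stay as the last step left them, time stands still between calls to the robot, and variables do not carry over. Pictures are saved under pics/ and viewed, and the job is handed in when it is done.

Besides the shell and the picture viewer there is one more tool, called after "Emit:" as name(argument=value, ...) on one line, values as JSON. drive_tool: Moves the arm, as the interface text tells. Its arguments: {"type":"object","properties":{"plan":{"type":"array"},"force":{"type":"number"}},"required":["plan"]}

```bash
mkdir -p pics
cat > h.py <<'E'
import numpy as np, cv2
from plant import ctrl, viewer
def snap(n,f):
    c=viewer.get_calibration(n); im=viewer.snapshot(n); cv2.imwrite('pics/'+f+'.png',im[:,:,::-1].copy()); 
    np.save('pics/'+f+'.npy',np.array([c['fovy'],c['cx'],c['cy'],c['k1']]+list(np.array(c['pose']).ravel()))); return im
def load(f):
    a=np.load('pics/'+f+'.npy'); return a[:4],a[4:].reshape(4,4)
def ray(f,u,v):
    (fo,cx,cy,k),P=load(f); F=240/np.tan(np.radians(fo)/2)
    d=np.array([(u-cx)/F,(v-cy)/F]); s=d.copy()
    for _ in range(50): s=d/(1+k*(s@s))
    return P[:3,3],P[:3,:3]@np.array([s[0],-s[1],-1])
def onz(f,u,v,z):
    o,d=ray(f,u,v); return o+d*(z-o[2])/d[2]
def proj(f,p):
    (fo,cx,cy,k),P=load(f); F=240/np.tan(np.radians(fo)/2)
    c=P[:3,:3].T@(np.array(p)-P[:3,3]); s=np.array([c[0],-c[1]])/-c[2]; s=s*(1+k*(s@s)); return s*F+[cx,cy]
def crop(f,g,x0,y0,x1,y1,k):
    im=cv2.imread('pics/'+f+'.png')[y0:y1,x0:x1]; cv2.imwrite('pics/'+g+'.png',cv2.resize(im,None,fx=k,fy=k,interpolation=cv2.INTER_CUBIC))
E
python3 - <<'E'
from h import *
for n in ['side','top','wrist']:
    snap(n,n+'0'); print(n,viewer.get_calibration(n))
print(ctrl.read_state())
E
```

```text
side {'fovy': 56.165578408306985, 'cx': 310.76190823999497, 'cy': 237.91518832838895, 'k1': 0.0026433999528693935, 'pose': array([[ 0.99855296,  0.02775269, -0.0460627 ,  0.4840284 ],
       [-0.05369418,  0.56209556, -0.82532752, -0.70317719],
       [ 0.00298658,  0.82660654,  0.56277235,  0.55917561],
       [ 0.        ,  0.        ,  0.        ,  1.        ]])}
top {'fovy': 42.09244089319146, 'cx': 324.9138872405056, 'cy': 233.72252499623883, 'k1': -0.14528998346091393, 'pose': array([[ 1.38752407e-02,  9.93882509e-01, -1.09567492e-01,
         3.71602883e-01],
       [-9.99847845e-01,  1.26323586e-02, -1.20295652e-02,
         6.99563223e-04],
       [-1.05718786e-02,  1.09717734e-01,  9.93906562e-01,
         1.43935917e+00],
       [ 0.00000000e+00,  0.00000000e+00,  0.00000000e+00,
         1.00000000e+00]])}
wrist {'fovy': 64.53077735434991, 'cx': 319.8114784376597, 'cy': 240.52019680399442, 'k1': -0.07060021825300222, 'pose': array([[ 0.34921456,  0.89737749,  0.26974585,  0.30436552],
       [-0.93704145,  0.33491838,  0.09890901, -0.57933081],
       [-0.00158412, -0.28730351,  0.95783829,  0.38463246],
       [ 0.        ,  0.        ,  0.        ,  1.        ]])}
{'time_s': 0.15, 'q': array([-1.38911420e+00,  2.45640466e-01,  1.55866775e+00,  1.22604031e-05,
        1.33870621e+00, -1.74116744e-01]), 'joint_vel': array([-0.00068504, -0.00228655, -0.0043679 ,  0.00038317, -0.0011745 ,
        0.00109969]), 'tau': array([ 8.85425288e-05, -4.16264999e+01, -3.14982498e+01,  6.85297139e-02,
        3.16425750e-02, -9.47686908e-05]), 'ee_pos': array([ 0.22633954, -0.60885716,  0.20464254]), 'tcp_rot': array([-7.10905950e-04,  9.84217587e-01,  1.76961117e-01,  3.27572510e-06]), 'force': array([ 0.96470919, -0.88796209,  0.28393198]), 'moment': array([0.03095597, 0.05223878, 0.01708319]), 'grip_width': 0.09386976629240003}
```

View pics/top0.png

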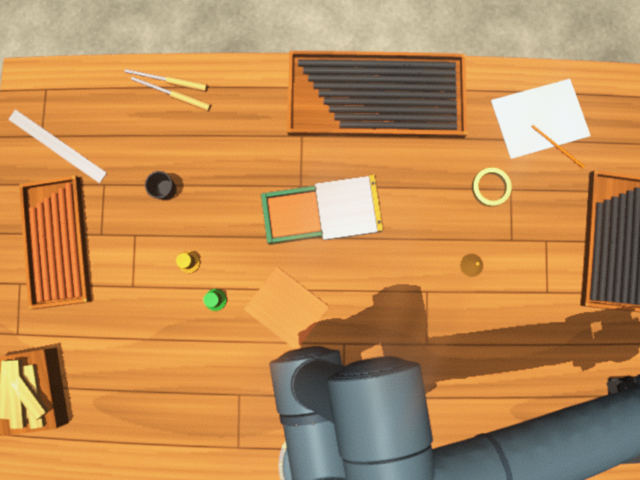

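View pics/side0.png

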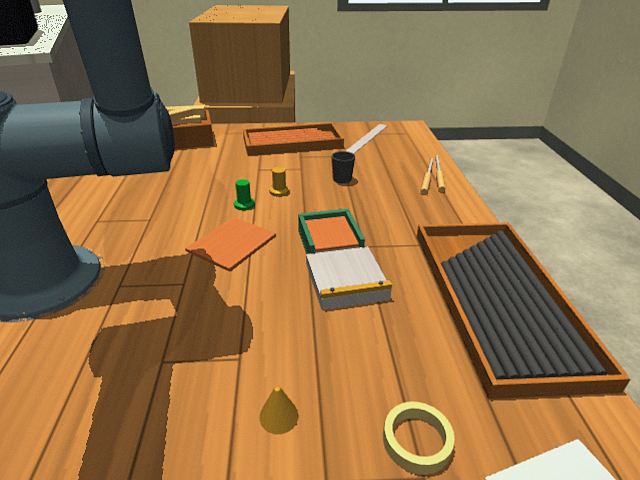

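Two copper plates: one in the magazine (top 293,213) and a larger loose one on the bench (286,306). The one in the magazine is meant, since it is smaller and sits on the stack. Two flanged weights: brass (187,262) and green (214,299). Brass is meant. I'll confirm both in enlarged crops.

Run:
```python
from h import *
crop('top0','c1',245,165,395,255,5.3)
crop('side0','c2',230,140,400,315,3.4)
crop('top0','c3',140,160,330,310,4)
```

```text
(no output)
```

View pics/c1.png

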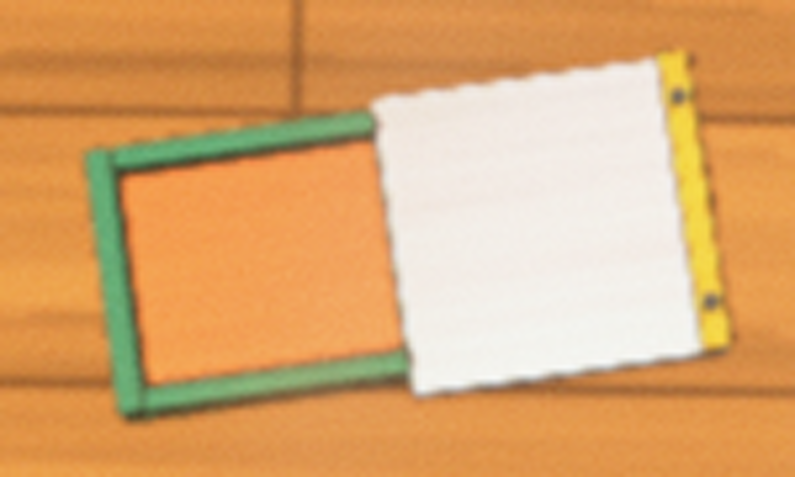

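View pics/c2.png

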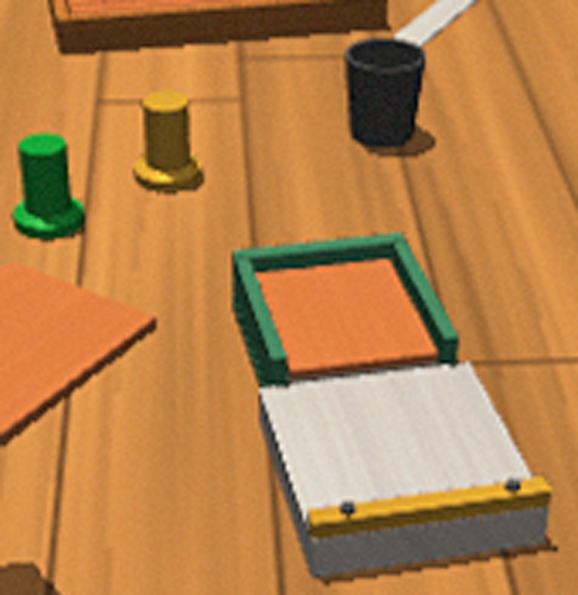

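View pics/c3.png

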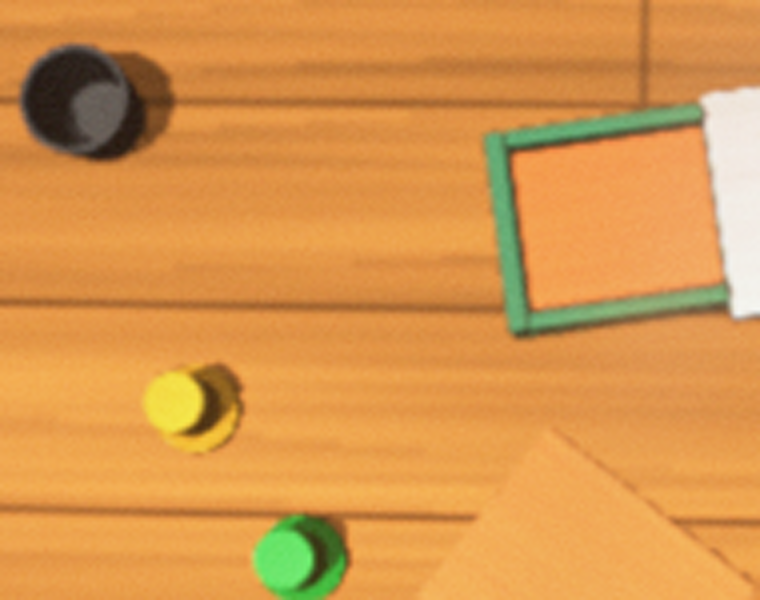

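Run:
```python
from h import *
def c1(x,y): return 245+(x+.5)/5.3-.5,165+(y+.5)/5.3-.5
def c2(x,y): return 230+(x+.5)/3.4-.5,140+(y+.5)/3.4-.5
def c3(x,y): return 140+(x+.5)/4-.5,160+(y+.5)/4-.5
# station-frame correspondences: (sx,sy,sz),(img,u,v)
# top image: slide dir image right(-y world); station y left of slide = +x world = image up
obs=[((0,.065,.026),'top0',c1(372,100)),((0,-.065,.026),'top0',c1(415,395)),
((.137,.065,.038),'top0',c1(688,50)),((.137,-.065,.038),'top0',c1(730,347)),
((.125,-.065,.026),'top0',c1(700,353)),
((0,-.065,.026),'side0',c2(262,390)),((0,.065,.026),'side0',c2(470,364)),
((.125,-.065,.038),'side0',c2(309,515)),((.125,.065,.038),'side0',c2(547,482)),
((.137,-.065,.038),'side0',c2(312,530)),((.137,.065,.038),'side0',c2(550,493))]
from scipy.optimize import least_squares
def w(p,s):
    c,sn=np.cos(p[2]),np.sin(p[2]); return np.array([p[0]+c*s[0]-sn*s[1],p[1]+sn*s[0]+c*s[1],s[2]])
def res(p,o=obs): return np.concatenate([proj(f,w(p,s))-uv for s,f,uv in o])
for o in (obs,[q for q in obs if q[1]=='top0'],[q for q in obs if q[1]!='top0']):
    r=least_squares(lambda p:res(p,o),[.45,0,-1.5]); print(r.x,np.round(r.fun,1))
    p=r.x
    if o is obs: P=p
print('origin,stop,blank',P,w(P,(.125,0,.026)),w(P,(-.057,0,.034)),w(P,(.07,0,.032)))
# blank corners top z=.034
for x,y in ((120,175),(147,385),(400,350),(373,140)): 
    q=onz('top0',*c1(x,y),.034); d=q[:2]-P[:2]; c,s=np.cos(P[2]),np.sin(P[2]); print('blank c',c*d[0]+s*d[1],-s*d[0]+c*d[1])
print('weight top',onz('top0',*c3(175,402),.064), 'flange',onz('top0',*c3(200,411),.010))
print('weight side top', onz('side0',*c2(166,102),.064),'flange',onz('side0',*c2(168,173),.010))
print('green',onz('top0',*c3(285,559),.064),'pot',onz('top0',*c3(75,98),.07))
print('cone',onz('top0',471,265,.03),'tape',onz('top0',492,187,.024))
```

```text
[ 0.5794508   0.03134324 -1.41786156] [ 0.7 -0.   0.3 -0.1  0.2  0.2  0.8  0.   0.8  0.2 -0.6 -0.2  0.4 -0.1
 -0.5 -1.2 -0.4 -1.   0.2 -1.1  1.  -0. ]
[ 0.57955183  0.03265326 -1.41805734] [ 0.1 -0.1 -0.2 -0.1 -0.4  0.1  0.2 -0.   0.3  0.2]
[ 0.57902686  0.02957477 -1.41572618] [-0.8  0.4  0.3  0.4 -0.5 -0.5 -0.4 -0.5  0.2 -0.4  1.1  0.5]
origin,stop,blank [ 0.5794508   0.03134324 -1.41786156] [ 0.59849321 -0.09219779  0.026     ] [0.57076746 0.08767795 0.034     ] [ 0.59011455 -0.03783974  0.032     ]
blank c -0.11373772075659341 0.046375384888220045
blank c -0.11389919220528122 -0.04564364322846284
blank c -0.004499325813622801 -0.045859316386972555
blank c -0.003477966814289921 0.04609672985263782
weight top [0.45994832 0.33230744 0.064     ] flange [0.45843275 0.33040974 0.01      ]
weight side top [0.45980281 0.33177162 0.064     ] flange [0.45934455 0.32191275 0.01      ]
green [0.37394324 0.26753418 0.064     ] pot [0.63059953 0.39542671 0.07      ]
cone [ 0.45962697 -0.31549963  0.03      ] tape [ 0.64172251 -0.36869522  0.024     ]
```

The crops confirm it. The copper blank in the green magazine is the right size (about 110×91 mm), and the brass weight stands at about (0.460, 0.331). The station origin is at (0.5795, 0.0315) with yaw -81.2°, so the slide direction is (0.152, -0.988). Next I move above the blank, 20 mm behind its middle.

Emit:
drive_tool(plan=[[0.017,0.036,0,0,0,-0.01,0],[0.017,0.036,0,0,0,-0.01,0],[0.017,0.036,0,0,0,-0.01,0],[0.017,0.036,0,0,0,-0.01,0],[0.017,0.036,0,0,0,-0.01,0],[0.017,0.036,0,0,0,-0.01,0],[0.017,0.036,0,0,0,-0.01,0],[0.017,0.036,0,0,0,-0.01,0],[0.017,0.036,0,0,0,-0.01,0],[0.017,0.036,0,0,0,-0.01,0]], force=20)

```text
time_s: 0.98
ee_pos: [0.3949, -0.2372, 0.1996]
tcp_rot: [-0.003, 0.993, 0.118, -0.001]
force: [1.5, 0.1, -0.2]
grip_width: 0.0307
```

Emit:
drive_tool(plan=[[0.0173,0.0347,0,0,0,-0.008,0],[0.0173,0.0347,0,0,0,-0.008,0],[0.0173,0.0347,0,0,0,-0.008,0],[0.0173,0.0347,0,0,0,-0.008,0],[0.0173,0.0347,0,0,0,-0.008,0],[0.0173,0.0347,0,0,0,-0.008,0],[0.0173,0.0347,0,0,0,-0.008,0],[0.0173,0.0347,0,0,0,-0.008,0],[0.0173,0.0347,0,0,0,-0.008,0],[0,0,0,0,0,0,0]])

```text
time_s: 1.82
ee_pos: [0.5544, 0.0993, 0.1987]
tcp_rot: [-0.003, 0.997, 0.083, 0.0]
force: [0.4, -0.4, 0.2]
grip_width: 0.0003
```

Run:
```python
from h import *
snap('wrist','w1'); s=ctrl.read_state(); print(s['ee_pos'],s['tcp_rot'],s['force'],s['grip_width'],s['time_s'])
```

```text
[0.55348104 0.097261   0.19842279] [-2.39699214e-03  9.96551069e-01  8.29464919e-02 -3.16603343e-04] [-0.24349152 -0.48312401 -0.92811697] 0.0003562299828593111 1.8667
```

View pics/w1.png

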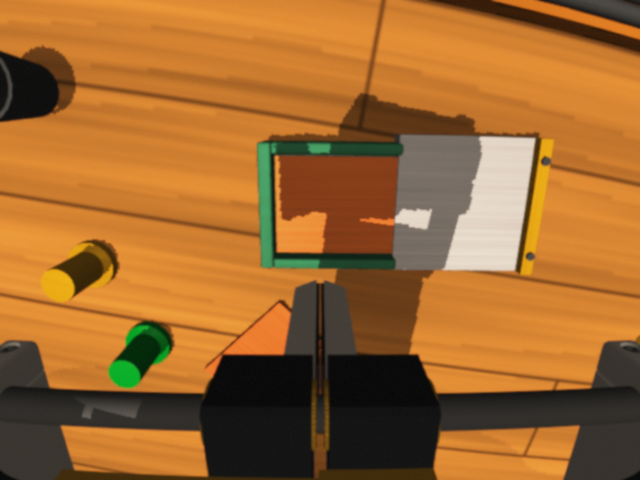

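The wrist view shows the station clearly: magazine (262–400, 140–268), copper blank (275–398, 155–255), brass bar at x≈535. I'll refine the pose with it.

Run:
```python
from h import *
crop('w1','c4',250,125,565,285,2.5)
```

```text
(no output)
```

View pics/c4.png

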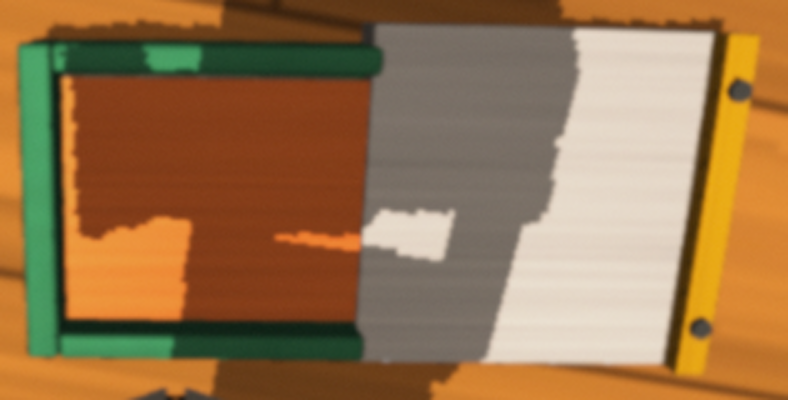

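Run:
```python
from h import *
from scipy.optimize import least_squares
def c4(x,y): return 250+(x+.5)/2.5-.5,125+(y+.5)/2.5-.5
obs=[((0,.065,.026),c4(374,24)),((0,-.065,.026),c4(358,360)),((.125,.065,.026),c4(716,33)),((.125,-.065,.026),c4(665,363)),((.125,.065,.038),c4(727,35)),((.125,-.065,.038),c4(677,373)),((.137,.065,.038),c4(759,36)),((.137,-.065,.038),c4(703,374))]
def w(p,s):
    c,sn=np.cos(p[2]),np.sin(p[2]); return np.array([p[0]+c*s[0]-sn*s[1],p[1]+sn*s[0]+c*s[1],s[2]])
r=least_squares(lambda p:np.concatenate([proj('w1',w(p,s))-uv for s,uv in obs]),[.58,.03,-1.42]); print(r.x,np.round(r.fun,1))
P=r.x;c,s=np.cos(P[2]),np.sin(P[2])
for x,y in ((63,76),(65,320),(357,322),(370,80)):
    d=onz('w1',*c4(x,y),.034)[:2]-P[:2]; print(c*d[0]+s*d[1],-s*d[0]+c*d[1])
```

```text
[ 0.57837013  0.03218687 -1.40844275] [ 0.6  0.2 -1.2  1.1 -1.6 -0.5 -1.2  0.3  1.1 -0.8 -0.2  0.7  1.1 -0.8
  1.1  0.3]
-0.11201533839960592 0.04645577816868002
-0.11373464468065866 -0.04521773712540436
-0.0018673896557217249 -0.04523478434029325
-0.0024523466125895557 0.04581743258833434
```

Emit:
drive_tool(plan=[[0.007,0.006,-0.03,0,0,0,0],[0.007,0.006,-0.03,0,0,0,0],[0,0,-0.03,0,0,0,0],[0,0,-0.03,0,0,0,0],[0,0,-0.02,0,0,0,0],[0,0,0,0,0,0,0]])

```text
time_s: 2.37
ee_pos: [0.5674, 0.1058, 0.0556]
tcp_rot: [-0.001, 0.997, 0.082, 0.002]
force: [-0.3, 0.4, -0.4]
grip_width: 0.0009
```

Emit:
drive_tool(plan=[[0,0.002,-0.006,0,0,0,0],[0,0,-0.004,0,0,0,0],[0,0,-0.003,0,0,0,0],[0,0,0,0,0,0,0]])

```text
time_s: 2.7
ee_pos: [0.5681, 0.1054, 0.044]
tcp_rot: [-0.001, 0.997, 0.081, 0.003]
force: [-0.2, 0.3, -0.7]
grip_width: 0.0009
```

Emit:
drive_tool(plan=[[0,0,-0.003,0,0,0,0],[0,0,-0.002,0,0,0,0],[0,0,-0.001,0,0,0,0],[0,0,0,0,0,0,0]])

```text
time_s: 3.03
ee_pos: [0.571, 0.1052, 0.0413]
tcp_rot: [-0.0, 0.997, 0.081, 0.007]
force: [-0.2, 0.2, 1.0]
grip_width: 0.0005
```

Emit:
drive_tool(plan=[[0,0,-0.001,0,0,0,0],[0,0,-0.001,0,0,0,0]])

```text
time_s: 3.2
ee_pos: [0.5717, 0.1053, 0.04]
tcp_rot: [-0.0, 0.997, 0.081, 0.007]
force: [0.4, -0.2, -1.1]
grip_width: 0.0004
```

Emit:
drive_tool(plan=[[-0.003,0,-0.001,0,0.012,0,0],[-0.001,0,-0.001,0,0,0,0],[0,0,0,0,0,0,0]])

```text
time_s: 3.45
ee_pos: [0.5673, 0.1054, 0.0377]
tcp_rot: [-0.001, 0.997, 0.081, 0.001]
force: [-0.6, -0.1, -0.4]
grip_width: 0.0007
```

Run:
```python
from h import *
for i in range(3):
    s=ctrl.read_state(); print(s['ee_pos'],s['tcp_rot'],s['force'])
```

```text
[0.56726936 0.10540526 0.03772996] [-7.81596126e-04  9.96714786e-01  8.09848029e-02  6.96766376e-04] [-0.62149199 -0.09337941 -0.43476505]
[0.56726936 0.10540526 0.03772996] [-7.81596126e-04  9.96714786e-01  8.09848029e-02  6.96766376e-04] [-0.62149199 -0.09337941 -0.43476505]
[0.56726936 0.10540526 0.03772996] [-7.81596126e-04  9.96714786e-01  8.09848029e-02  6.96766376e-04] [-0.62149199 -0.09337941 -0.43476505]
```

Emit:
drive_tool(plan=[[0,0.001,-0.001,0,0,0,0],[0,0.001,-0.001,0,0,0,0]])

```text
time_s: 3.62
ee_pos: [0.5672, 0.1074, 0.0356]
tcp_rot: [-0.001, 0.997, 0.081, 0.001]
force: [-0.1, 0.0, -0.5]
grip_width: 0.0002
```

Emit:
drive_tool(plan=[[0,0,-0.001,0,0,0,0],[0,0,-0.0005,0,0,0,0]])

```text
time_s: 3.78
ee_pos: [0.5675, 0.1077, 0.0343]
tcp_rot: [-0.001, 0.997, 0.081, 0.001]
force: [-0.6, -0.3, 4.4]
grip_width: 0.0003
```

Contact at z≈0.0343. I press a bit more to find the stiffness.

Emit:
drive_tool(plan=[[0,0,-0.0005,0,0,0,0]])

```text
time_s: 3.87
ee_pos: [0.5679, 0.1077, 0.0343]
tcp_rot: [-0.001, 0.997, 0.081, 0.001]
force: [-0.2, -0.1, 4.2]
grip_width: 0.0006
```

Emit:
drive_tool(plan=[[0,0,-0.001,0,0,0,0]])

```text
time_s: 3.95
ee_pos: [0.5687, 0.1077, 0.0342]
tcp_rot: [-0.001, 0.997, 0.081, 0.002]
force: [-1.2, 0.2, 7.5]
grip_width: 0.0008
```

Emit:
drive_tool(plan=[[-0.0006,0,-0.0016,0,0,0,0],[-0.0004,-0.001,-0.0017,0,0,0,0],[-0.0004,-0.002,-0.0017,0,0,0,0]])

```text
time_s: 4.2
ee_pos: [0.5712, 0.1053, 0.0342]
tcp_rot: [-0.001, 0.997, 0.081, 0.005]
force: [-1.9, 1.2, 10.0]
grip_width: 0.0002
```

Emit:
drive_tool(plan=[[-0.001,-0.002,-0.0018,0,0.004,0,0],[-0.001,-0.002,-0.0018,0,0.004,0,0],[-0.001,-0.002,-0.0018,0,0.004,0,0]])

```text
time_s: 4.45
ee_pos: [0.572, 0.1001, 0.0342]
tcp_rot: [-0.002, 0.997, 0.081, 0.003]
force: [-2.4, 0.7, 9.7]
grip_width: 0.0004
```

Emit:
drive_tool(plan=[[-0.002,-0.002,-0.002,0,0.005,0,0],[-0.002,-0.002,-0.002,0,0.005,0,0],[-0.001,-0.002,-0.002,0,0.004,0,0]])

```text
time_s: 4.7
ee_pos: [0.5728, 0.0946, 0.0342]
tcp_rot: [-0.003, 0.997, 0.081, 0.002]
force: [-2.2, 0.5, 8.8]
grip_width: 0.0002
```

Run:
```python
from h import *
snap('wrist','w2');snap('side','s2'); s=ctrl.read_state(); print(s['ee_pos'],s['tcp_rot'],s['force'],s['time_s'])
crop('s2','c5',280,190,410,320,5)
```

```text
[0.57294066 0.09427702 0.03422844] [-0.00241525  0.99671287  0.08095149  0.00211581] [-1.40217511 -0.6062607   9.00065896] 4.8
```

View pics/w2.png

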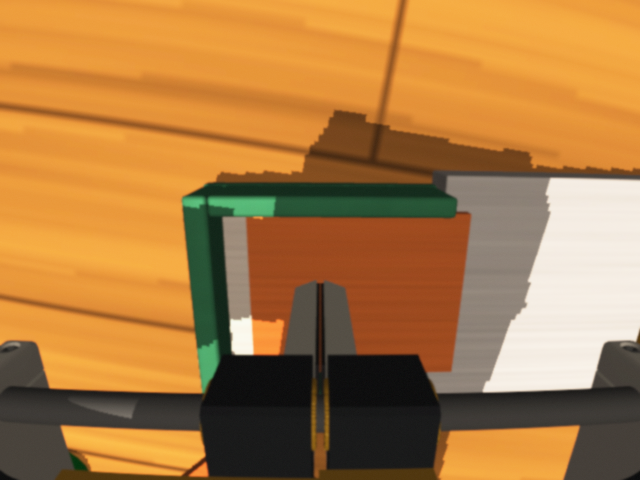

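View pics/c5.png

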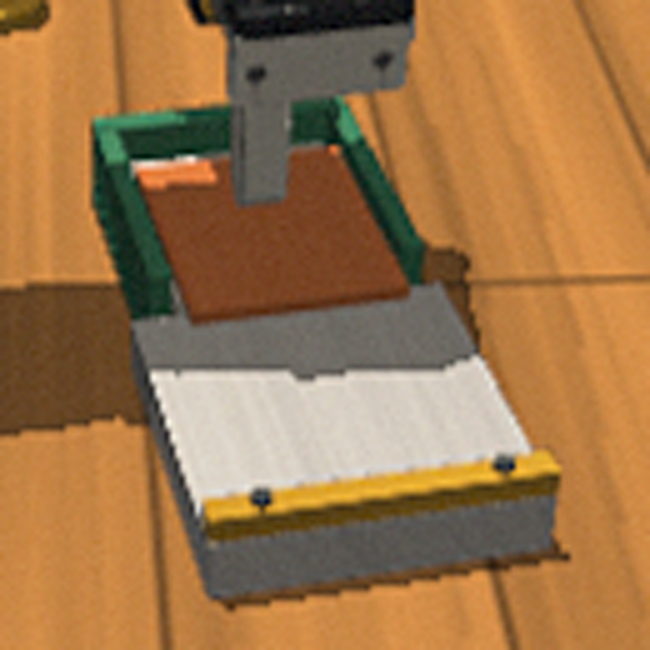

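Dragging works: the blank has moved about 14 mm with the finger and lies flat, slightly towards the right-hand wall. I keep going.

Emit:
drive_tool(plan=[[-0.002,-0.002,-0.002,-0.001,0.004,0,0],[-0.002,-0.002,-0.0021,-0.001,0.004,0,0],[-0.002,-0.002,-0.0021,-0.001,0.004,0,0],[-0.002,-0.002,-0.0021,-0.001,0.004,0,0],[-0.002,-0.002,-0.0021,-0.001,0.004,0,0],[-0.002,-0.002,-0.0021,-0.001,0.004,0,0]])

```text
time_s: 5.3
ee_pos: [0.5736, 0.0832, 0.0342]
tcp_rot: [-0.001, 0.997, 0.081, 0.003]
force: [-0.2, 1.5, 8.3]
grip_width: 0.0003
```

Emit:
drive_tool(plan=[[-0.002,-0.002,-0.0022,-0.001,0.005,0,0],[-0.0018,-0.002,-0.0022,-0.001,0.005,0,0],[-0.0018,-0.002,-0.0022,-0.001,0.005,0,0],[-0.0018,-0.002,-0.0022,-0.001,0.005,0,0],[-0.0018,-0.002,-0.0022,-0.001,0.005,0,0],[-0.0018,-0.002,-0.0022,-0.001,0.005,0,0],[-0.0018,-0.002,-0.0022,-0.001,0.005,0,0],[-0.0018,-0.002,-0.0022,-0.001,0.005,0,0]])

```text
time_s: 5.97
ee_pos: [0.5766, 0.0678, 0.0342]
tcp_rot: [0.002, 0.997, 0.08, 0.001]
force: [-0.4, 0.8, 9.5]
grip_width: 0.0004
```

Emit:
drive_tool(plan=[[-0.0018,-0.002,-0.0022,0.001,0.004,0,0],[-0.0018,-0.002,-0.0022,0.001,0.004,0,0],[-0.0018,-0.002,-0.0022,0,0.004,0,0],[-0.0018,-0.002,-0.0022,0,0.004,0,0],[-0.0018,-0.002,-0.0022,0,0.004,0,0],[-0.0018,-0.002,-0.0022,0,0.004,0,0],[-0.0018,-0.002,-0.0022,0,0.004,0,0],[-0.0018,-0.002,-0.0022,0,0.004,0,0]])

```text
time_s: 6.63
ee_pos: [0.5796, 0.052, 0.0342]
tcp_rot: [0.0, 0.997, 0.079, 0.003]
force: [0.4, 1.3, 8.5]
grip_width: 0.0001
```

Run:
```python
from h import *
snap('wrist','w3');snap('side','s3'); s=ctrl.read_state(); print(s['ee_pos'],s['tcp_rot'],s['force'],s['time_s'])
crop('s3','c6',280,190,410,320,5)
```

```text
[0.57968847 0.0516398  0.03422371] [7.35943683e-04 9.96838110e-01 7.93816364e-02 3.43473087e-03] [ 0.68444409 -0.88003863  8.82473882] 6.7333
```

View pics/w3.png

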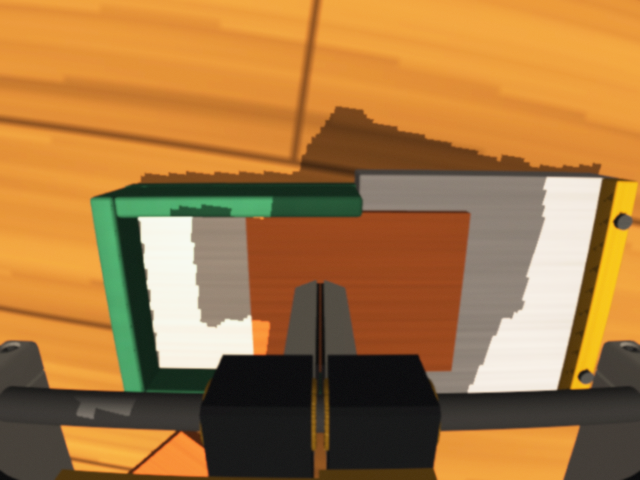

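View pics/c6.png

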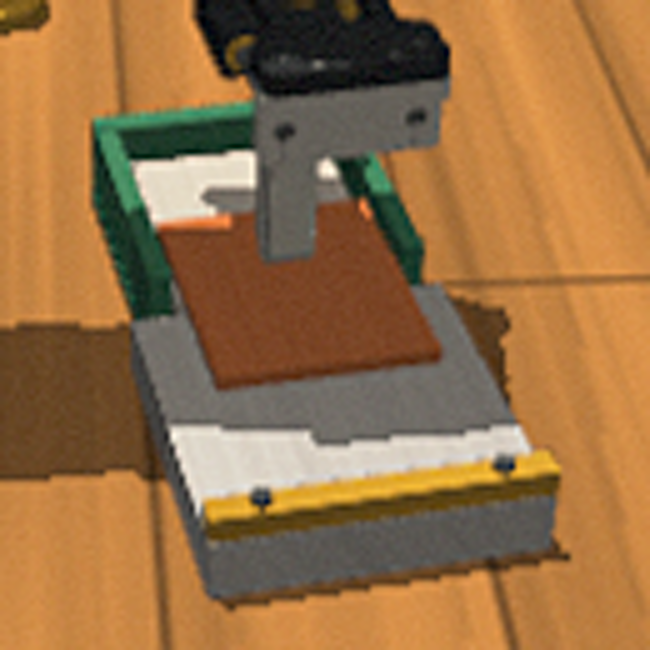

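The blank is square and follows the finger, with its centre about at the seam. I keep going.

Emit:
drive_tool(plan=[[-0.0018,-0.002,-0.0022,0,0.005,0,0],[-0.0018,-0.002,-0.0022,0,0.005,0,0],[-0.0018,-0.002,-0.0022,0,0.005,0,0],[-0.0018,-0.002,-0.0022,0,0.005,0,0],[-0.0018,-0.002,-0.0022,0,0.004,0,0],[-0.0018,-0.002,-0.0022,0,0.004,0,0],[-0.0018,-0.002,-0.0022,0,0.004,0,0],[-0.0018,-0.002,-0.0022,0,0.004,0,0]])

```text
time_s: 7.4
ee_pos: [0.5823, 0.0353, 0.0342]
tcp_rot: [0.001, 0.997, 0.079, 0.003]
force: [-0.2, 0.5, 8.6]
grip_width: 0.0002
```

Emit:
drive_tool(plan=[[-0.0018,-0.002,-0.0021,0,0.005,0,0],[-0.0018,-0.002,-0.0021,0,0.005,0,0],[-0.0018,-0.002,-0.0021,0,0.005,0,0],[-0.0018,-0.002,-0.0021,0,0.005,0,0],[-0.0018,-0.002,-0.0021,0,0.004,0,0],[-0.0018,-0.002,-0.0021,0,0.004,0,0]])

```text
time_s: 7.9
ee_pos: [0.5838, 0.0222, 0.0339]
tcp_rot: [0.001, 0.997, 0.079, 0.002]
force: [0.0, 1.4, 8.2]
grip_width: 0.0007
```

Emit:
drive_tool(plan=[[-0.0018,-0.002,-0.0021,0,0.005,0,0],[-0.0018,-0.002,-0.0021,0,0.005,0,0],[-0.0018,-0.002,-0.0021,0,0.005,0,0],[-0.0018,-0.002,-0.0021,0,0.005,0,0],[-0.0018,-0.002,-0.0021,0,0.004,0,0],[-0.0018,-0.002,-0.0021,0,0.004,0,0],[-0.0018,-0.002,-0.0021,0,0.004,0,0],[-0.0018,-0.002,-0.0021,0,0.004,0,0]])

```text
time_s: 8.57
ee_pos: [0.586, 0.0046, 0.0336]
tcp_rot: [0.002, 0.997, 0.078, 0.001]
force: [-0.6, 0.8, 8.9]
grip_width: 0.0007
```

Run:
```python
from h import *
snap('wrist','w4');snap('side','s4'); s=ctrl.read_state(); print(s['ee_pos'],s['tcp_rot'],s['force'],s['time_s'])
crop('s4','c7',280,190,410,320,5)
```

```text
[0.5860333  0.00416726 0.03358624] [2.20277172e-03 9.96939808e-01 7.81384754e-02 7.38253995e-04] [ 0.91892081 -1.03319508  8.23655125] 8.6667
```

View pics/w4.png

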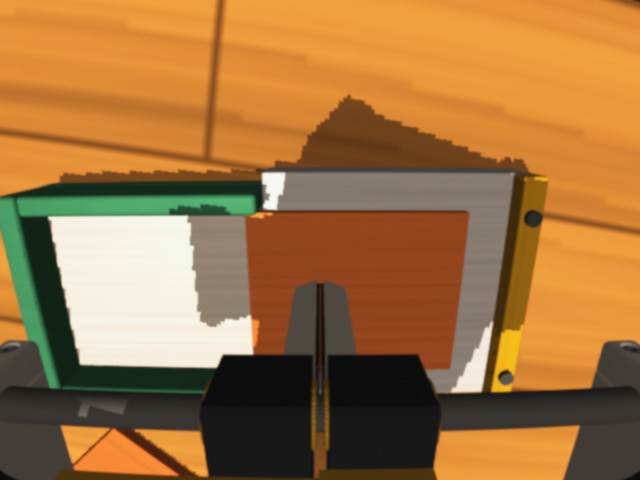

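View pics/c7.png

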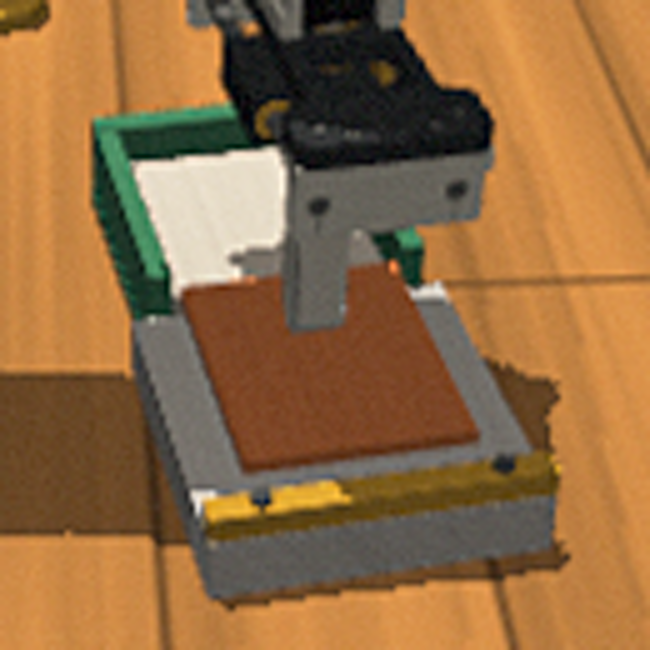

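About 22 mm remain to the bar, and the blank is square.

Emit:
drive_tool(plan=[[-0.0016,-0.002,-0.002,-0.001,0.004,0,0],[-0.0016,-0.002,-0.002,-0.001,0.004,0,0],[-0.0016,-0.002,-0.002,-0.001,0.004,0,0],[-0.0016,-0.002,-0.002,-0.001,0.004,0,0],[-0.0016,-0.002,-0.002,0,0.004,0,0]])

```text
time_s: 9.08
ee_pos: [0.5866, -0.0067, 0.0322]
tcp_rot: [0.005, 0.997, 0.078, -0.001]
force: [0.5, 0.5, 13.3]
grip_width: 0.0007
```

Emit:
drive_tool(plan=[[-0.0016,-0.002,-0.002,0,0.004,0,0],[-0.0016,-0.002,-0.002,0,0.004,0,0]])

```text
time_s: 9.25
ee_pos: [0.5873, -0.0112, 0.0322]
tcp_rot: [0.005, 0.997, 0.078, -0.001]
force: [0.8, 0.7, 9.3]
grip_width: 0.0002
```

Emit:
drive_tool(plan=[[-0.0012,-0.0018,-0.002,-0.002,0.003,0,0],[-0.0012,-0.0018,-0.002,-0.002,0.003,0,0]])

```text
time_s: 9.42
ee_pos: [0.5888, -0.0155, 0.0323]
tcp_rot: [0.008, 0.997, 0.078, 0.0]
force: [-0.7, 2.3, 9.7]
grip_width: 0.0007
```

Emit:
drive_tool(plan=[[-0.0012,-0.0015,-0.002,-0.002,0.003,0,0]])

```text
time_s: 9.5
ee_pos: [0.5894, -0.0173, 0.0322]
tcp_rot: [0.009, 0.997, 0.078, 0.0]
force: [-0.1, 1.2, 9.7]
grip_width: 0.0008
```

Emit:
drive_tool(plan=[[-0.0012,-0.0015,-0.002,-0.001,0.003,0,0]])

```text
time_s: 9.58
ee_pos: [0.5901, -0.0191, 0.0322]
tcp_rot: [0.01, 0.997, 0.078, 0.001]
force: [-1.2, 1.4, 9.7]
grip_width: 0.0006
```

Run:
```python
from h import *
snap('wrist','w5');snap('side','s5'); s=ctrl.read_state(); print(s['ee_pos'],s['tcp_rot'],s['force'],s['time_s'])
crop('s5','c8',280,190,410,320,5)
crop('w5','c8w',240,150,480,400,3.2)
crop('w5','c8v',240,150,480,335,3.2)
```

```text
[ 0.59019098 -0.01930642  0.03224432] [9.86666626e-03 9.96942311e-01 7.75114080e-02 8.11284302e-04] [-0.25220188  0.14567092 10.29694917] 9.6833
```

View pics/c8v.png

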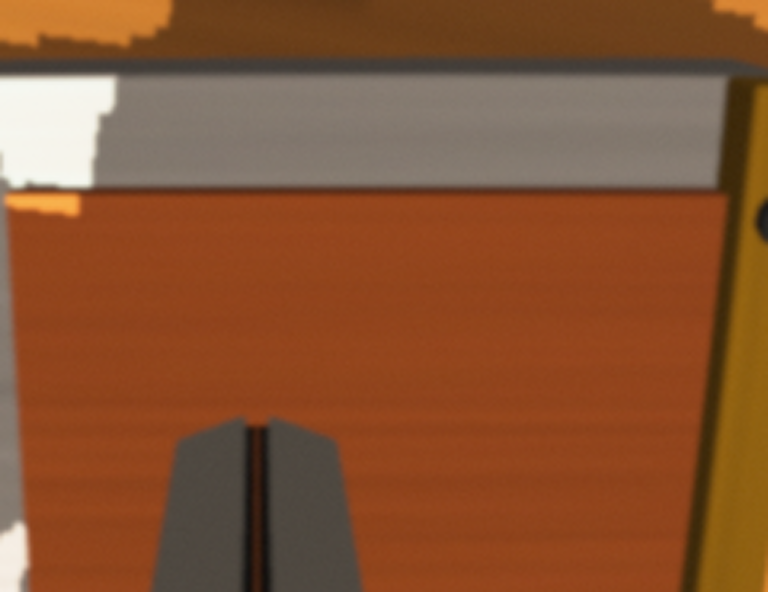

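View pics/c8.png

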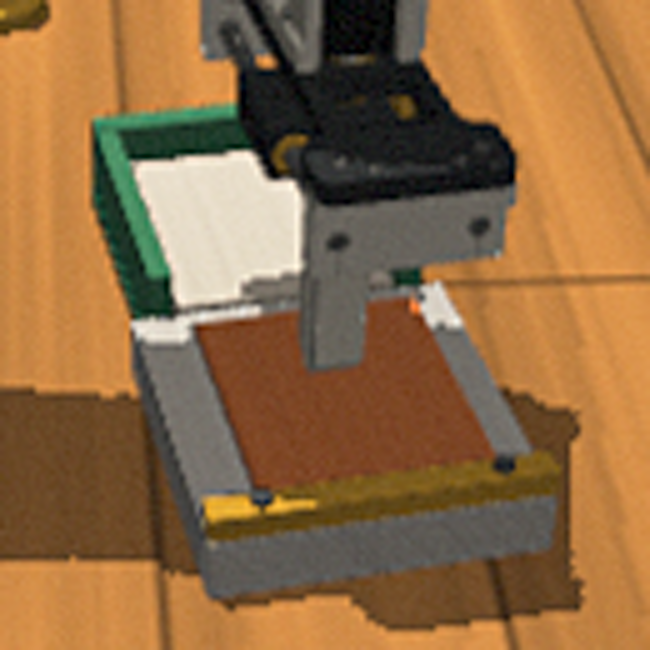

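It's almost or already touching. I push a little more and watch the force along y.

Emit:
drive_tool(plan=[[-0.001,-0.0015,-0.002,0.004,0.003,0,0],[-0.001,-0.0015,-0.002,0.004,0.003,0,0]])

```text
time_s: 9.85
ee_pos: [0.5914, -0.0217, 0.0322]
tcp_rot: [0.005, 0.997, 0.077, 0.001]
force: [-1.1, 3.2, 11.5]
grip_width: 0.0005
```

Emit:
drive_tool(plan=[[-0.001,-0.0015,-0.002,0.004,0.002,0,0],[-0.001,-0.0015,-0.002,0.004,0.002,0,0]])

```text
time_s: 10.02
ee_pos: [0.5926, -0.0241, 0.0322]
tcp_rot: [0.001, 0.997, 0.077, 0.003]
force: [-2.0, 2.2, 10.6]
grip_width: 0.0002
```

Run:
```python
from h import *
snap('wrist','w6');s=ctrl.read_state(); print(s['ee_pos'],s['tcp_rot'],s['force'],s['time_s'])
crop('w6','c9',240,150,480,335,3.2)
```

```text
[ 0.59274328 -0.02451107  0.0322201 ] [5.43630042e-04 9.97024193e-01 7.70368147e-02 2.79132524e-03] [-1.25119352  2.46958585 10.39759111] 10.0667
```

View pics/c9.png

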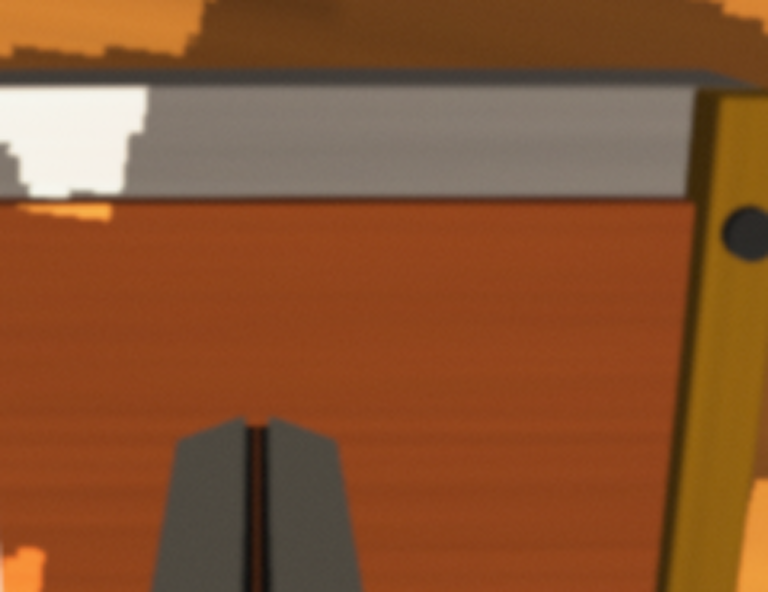

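Between the last two pictures the finger slipped on the blank and the blank stayed put, so it is flush against the bar. I lift straight up and check from above.

Emit:
drive_tool(plan=[[0,0,0.004,0,0,0,0],[0,0,0.015,0,0,0,0],[0,0,0.03,0,0,0,0.09],[-0.01,0.02,0.03,0,0,0,0.09],[-0.01,0.035,0.02,0,0,0,0.09],[-0.013,0.037,0.01,0,0,0,0.09],[-0.013,0.037,0,0,0,0,0.09],[-0.013,0.037,0,0,0,0,0.09],[-0.013,0.037,0,0,0,0,0.09]])

```text
time_s: 10.82
ee_pos: [0.5167, 0.1788, 0.1437]
tcp_rot: [0.0, 0.998, 0.07, 0.001]
force: [0.9, 0.3, 0.5]
grip_width: 0.0438
```

Run:
```python
from h import *
snap('top','t7');snap('side','s7');snap('wrist','w7');s=ctrl.read_state(); print(s['ee_pos'],s['tcp_rot'],s['force'],s['time_s'])
crop('s7','c10',280,190,410,320,5)
```

```text
[0.51605377 0.1794296  0.14289497] [6.28081313e-05 9.97357820e-01 7.26433259e-02 5.67962140e-04] [-0.19913391  0.16750111 -0.75648949] 10.9667
```

View pics/w7.png

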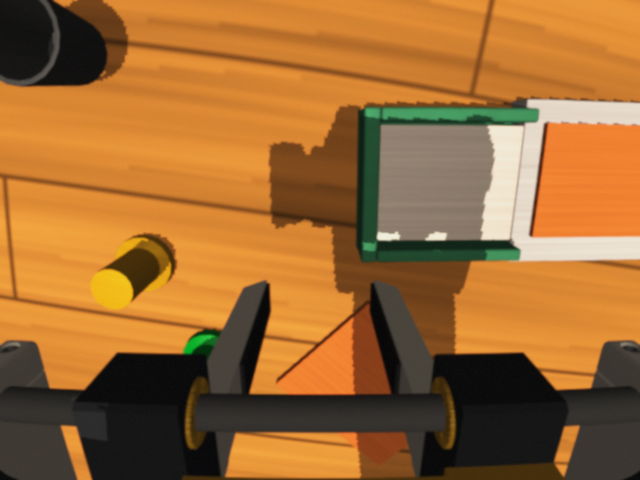

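View pics/c10.png

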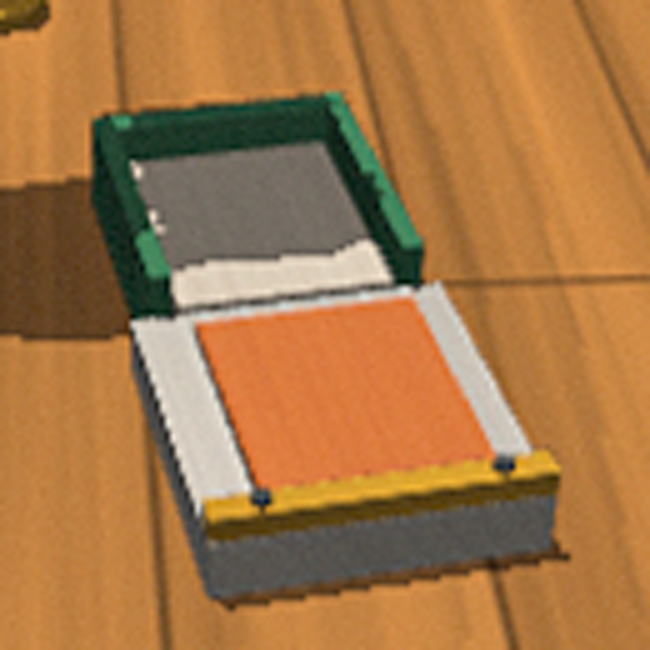

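View pics/t7.png

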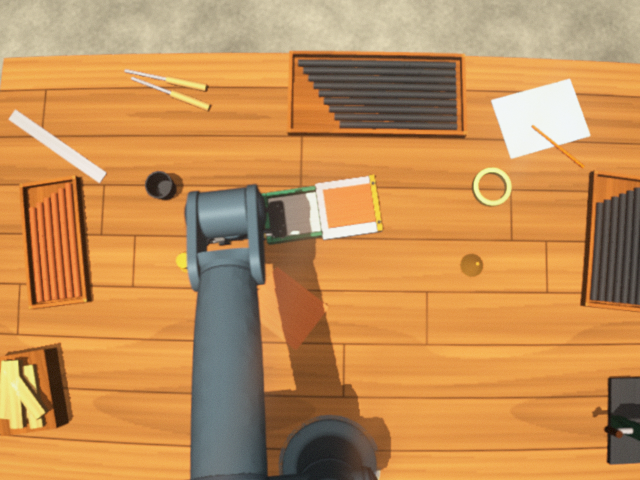

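The blank is flush, flat and square, and the second blank is in place. Next I measure the blank's centre and the weight again.

Run:
```python
from h import *
crop('t7','c11',310,165,390,245,8)
crop('w7','c12',80,220,190,320,6)
```

View pics/c11.png

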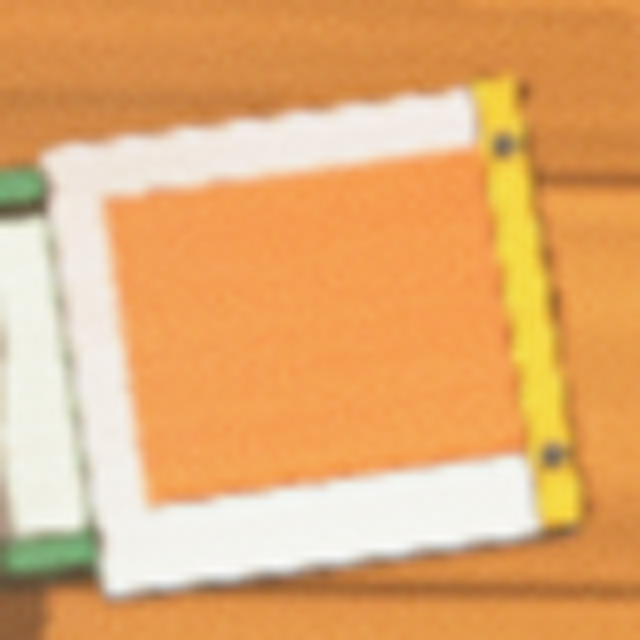

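View pics/c12.png

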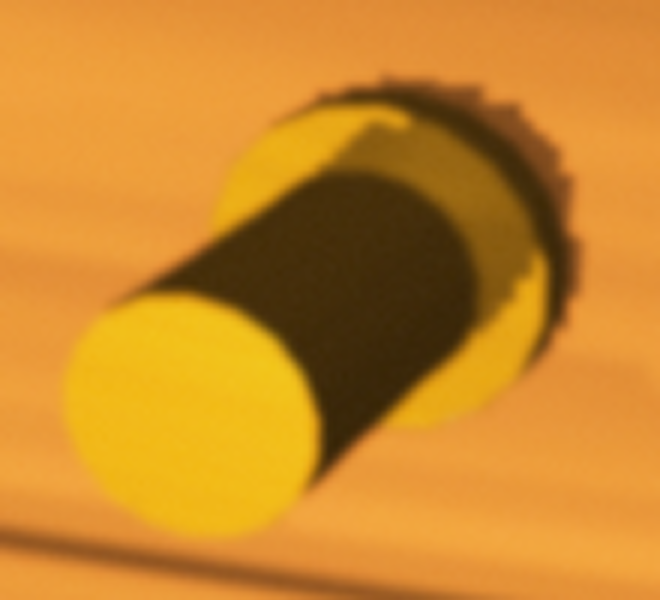

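Run:
```python
from h import *
k=lambda x,y:(310+(x+.5)/8-.5,165+(y+.5)/8-.5)
q=[onz('t7',*k(x,y),.032)[:2] for x,y in ((105,198),(478,150),(525,452),(150,503))]
print(q,np.mean(q,0))
# plate corners in station
for n,a in (('mid',np.mean(q,0)),):
  for P in ([.5795,.0322,-1.418],[.579,.032,-1.415]):
    c,s=np.cos(P[2]),np.sin(P[2]); d=a-P[:2]; print(c*d[0]+s*d[1],-s*d[0]+c*d[1], np.array(P[:2])+[c*.07,s*.07])
m=lambda x,y:(80+(x+.5)/6-.5,220+(y+.5)/6-.5)
print('top',onz('w7',*m(192,415),.064)); 
for x,y in((215,215),(550,290),(375,102),(420,428)): print(onz('w7',*m(x,y),.010))
```

```text
[array([0.62899206, 0.02425139]), array([ 0.64431584, -0.08244952]), array([ 0.5571855 , -0.09626826]), array([0.54121648, 0.01020891])] [ 0.59292747 -0.03606437]
0.06951274070934578 0.0028810254565184747 [ 0.59015417 -0.03698445]
0.06940107672470733 0.003197452088911064 [ 0.58986168 -0.03715218]
top [0.45937496 0.33352433 0.064     ]
[0.46391959 0.35845759 0.01      ]
[0.4598044 0.3075743 0.01     ]
[0.48513555 0.33433476 0.01      ]
[0.43418848 0.32690714 0.01      ]
```

Emit:
drive_tool(plan=[[-0.0135,0.037,0,0,0,0,0.09],[-0.0135,0.037,0,0,0,0,0.09],[-0.0135,0.037,0,0,0,0,0.09],[-0.013,0.036,0,0,0,0,0.09],[0,0,0,0,0,0,0.09],[0,0,0,0,0,0,0.09]])

```text
time_s: 11.47
ee_pos: [0.4639, 0.3241, 0.1407]
tcp_rot: [0.002, 0.998, 0.067, -0.0]
force: [-0.3, -0.1, -0.2]
grip_width: 0.0898
```

Emit:
drive_tool(plan=[[-0.004,0.009,-0.01,0,0,0,0.09],[0,0,-0.02,0,0,0,0.09],[0,0,-0.025,0,0,0,0.09],[0,0,-0.015,0,0,0,0.09],[0,0,0,0,0,0,0.09]])

```text
time_s: 11.88
ee_pos: [0.4634, 0.3281, 0.066]
tcp_rot: [0.002, 0.998, 0.062, 0.001]
force: [-0.4, -1.1, -0.7]
grip_width: 0.0901
```

Run:
```python
from h import *
snap('wrist','w8');s=ctrl.read_state(); print(s['ee_pos'],s['tcp_rot'],s['force'],s['time_s'])
```

```text
[0.46384578 0.32819298 0.06712926] [0.00226892 0.9980816  0.06186014 0.00113813] [-0.7112635   0.00914936 -0.59249963] 11.9333
```

View pics/w8.png

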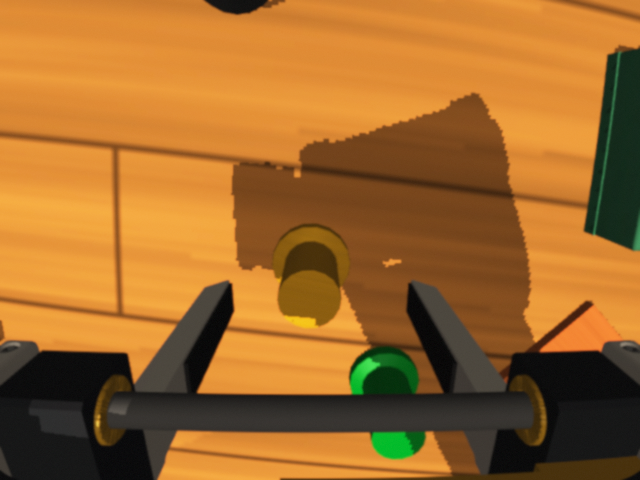

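Emit:
drive_tool(plan=[[-0.004,0.005,0,0,0,0,0.09],[0,0,-0.015,0,0,0,0.09],[0,0,-0.015,0,0,0,0.09],[0,0,-0.008,0,0,0,0.09],[0,0,0,0,0,0,0.09]])

```text
time_s: 12.35
ee_pos: [0.4642, 0.3333, 0.0327]
tcp_rot: [0.001, 0.998, 0.059, 0.005]
force: [0.4, 0.4, -0.7]
grip_width: 0.0898
```

Emit:
drive_tool(plan=[[-0.005,0,-0.005,0,0.009,0,0.09],[-0.001,-0.001,-0.002,0,0,0,0.09],[0,0,0,0,0,0,0.09]])

```text
time_s: 12.6
ee_pos: [0.4593, 0.333, 0.0276]
tcp_rot: [-0.0, 0.998, 0.059, 0.002]
force: [-0.6, 0.3, -0.6]
grip_width: 0.09
```

Tilt is level and the fingers straddle the stem, so I close them.

Emit:
drive_tool(plan=[[0,0,0,0,0.002,0,0.03],[0,0,0,0,0,0,0.03],[0,0,0,0,0,0,0.03],[0,0,0,0,0,0,0.03],[0,0,0,0,0,0,0.03],[0,0,0,0,0,0,0.03],[0,0,0,0,0,0,0.03],[0,0,0,0,0,0,0.03]], force=25)

```text
time_s: 13.27
ee_pos: [0.4607, 0.3337, 0.0301]
tcp_rot: [-0.001, 0.998, 0.059, 0.003]
force: [0.2, 0.0, 0.2]
grip_width: 0.0398
```

Emit:
drive_tool(plan=[[0,0,-0.001,0,0.002,0,0.02],[0,0,0,0,0,0,0.02],[0,0,0,0,0,0,0.02]], force=30)

```text
time_s: 13.52
ee_pos: [0.4609, 0.3336, 0.0292]
tcp_rot: [-0.001, 0.998, 0.059, 0.002]
force: [-0.7, 0.4, 1.2]
grip_width: 0.033
```

Gripped (33 mm, TCP z 0.0292 with the weight standing on the bench, so placing height is about 0.061). Lift.

Emit:
drive_tool(plan=[[0,0,0.01,0,0.001,0,0.02],[0,0,0.02,0,0.001,0,0.02],[0,0,0.03,0,0,0,0.02],[0,0,0.03,0,0,0,0.02],[0,0,0,0,0,0,0.02]])

```text
time_s: 13.93
ee_pos: [0.453, 0.3302, 0.1153]
tcp_rot: [0.002, 0.998, 0.059, -0.008]
force: [2.4, 0.9, -3.8]
grip_width: 0.0329
```

Run:
```python
from h import *
snap('wrist','w9');snap('side','s9');s=ctrl.read_state(); print(s['ee_pos'],s['tcp_rot'],s['force'],s['time_s'],s['grip_width'])
```

```text
[0.44986449 0.3286322  0.10973075] [ 0.00364946  0.998197    0.05863035 -0.01232546] [ 0.29641432  0.8854323  -5.77121614] 14.0333 0.03320938451050981
```

View pics/s9.png

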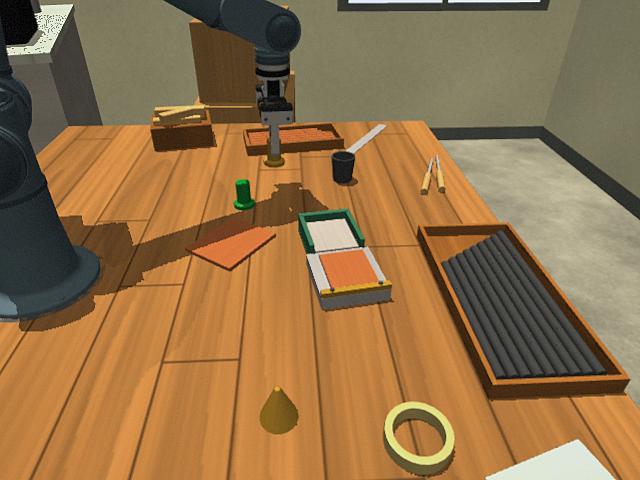

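The weight is held upright on the jaws, but the arm sags a little under the load (tilt about 0.025 rad). I travel towards the blank and correct for the tilt and sag.

Emit:
drive_tool(plan=[[0.012,-0.02,0.006,0,-0.01,0,0.02],[0.014,-0.034,0.006,0,-0.01,0,0.02],[0.014,-0.034,0.003,0,-0.005,0,0.02],[0.014,-0.034,0.003,0,-0.004,0,0.02],[0.014,-0.034,0.003,0,-0.004,0,0.02]])

```text
time_s: 14.45
ee_pos: [0.5066, 0.1705, 0.1156]
tcp_rot: [0.006, 0.998, 0.065, -0.008]
force: [1.1, 0.6, -5.8]
grip_width: 0.0333
```

Emit:
drive_tool(plan=[[0.015,-0.034,0.003,0.002,-0.005,0,0.02],[0.015,-0.034,0.003,0.002,-0.005,0,0.02],[0.015,-0.034,0.003,0.002,-0.005,0,0.02],[0.015,-0.034,0.003,0.002,-0.005,0,0.02],[0.01,-0.025,0.003,0,-0.004,0,0.02],[0,0,0.002,0,-0.004,0,0.02]])

```text
time_s: 14.95
ee_pos: [0.568, -0.004, 0.1136]
tcp_rot: [0.001, 0.998, 0.062, -0.008]
force: [-0.1, -0.1, -5.8]
grip_width: 0.0334
```

Emit:
drive_tool(plan=[[0.015,-0.016,0.003,0,-0.012,0,0.02],[0.013,-0.013,0.003,0,-0.008,0,0.02],[0.003,0,0.002,0,-0.006,0,0.02],[0.002,0,0.002,0,-0.005,0,0.02]])

```text
time_s: 15.28
ee_pos: [0.5951, -0.0341, 0.1121]
tcp_rot: [-0.002, 0.998, 0.06, -0.001]
force: [-0.4, -0.1, -5.8]
grip_width: 0.0328
```

Run:
```python
from h import *
snap('wrist','w10');snap('side','s10');s=ctrl.read_state(); print(s['ee_pos'],s['tcp_rot'],s['force'],s['time_s'],s['grip_width'])
crop('s10','c13',270,120,420,320,3)
```

```text
[ 0.59527052 -0.03360655  0.11291767] [-1.18897967e-03  9.98192698e-01  6.00806785e-02 -4.86525883e-04] [ 0.2745868   0.87910852 -6.14834904] 15.3833 0.03285965437175095
```

View pics/c13.png

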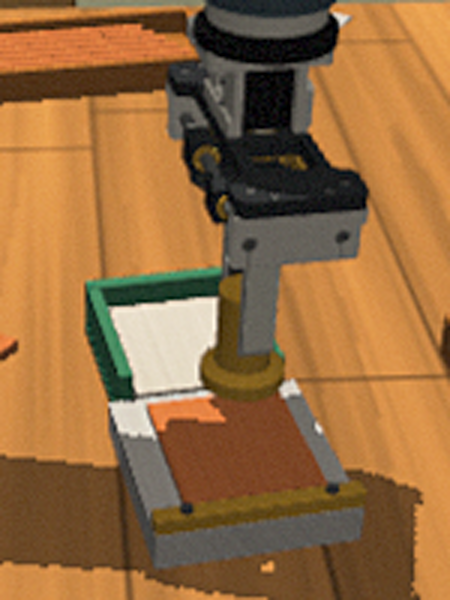

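View pics/w10.png

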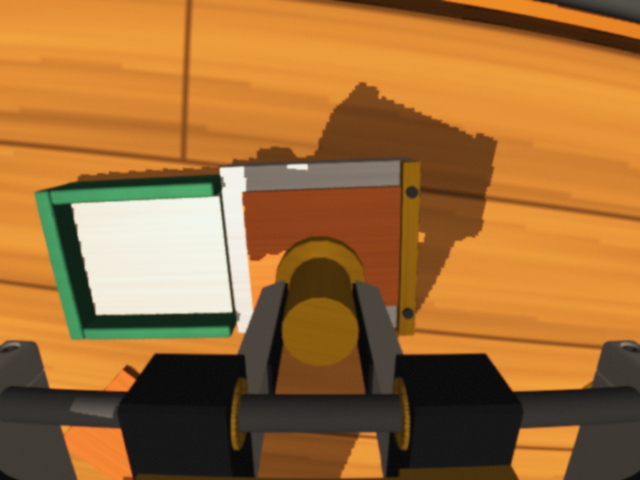

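The weight is level and centred over the blank. I lower it gently.

Emit:
drive_tool(plan=[[-0.001,-0.001,-0.012,0,-0.004,0,0.02],[0,-0.001,-0.012,0,-0.004,0,0.02],[0,0,-0.008,0,-0.004,0,0.02],[0,0,-0.002,0,-0.004,0,0.02],[0,0,0.002,0,-0.004,0,0.02]])

```text
time_s: 15.8
ee_pos: [0.5921, -0.0307, 0.0786]
tcp_rot: [-0.002, 0.998, 0.063, 0.009]
force: [-0.4, 0.1, -6.0]
grip_width: 0.0334
```

Emit:
drive_tool(plan=[[0.001,-0.003,-0.003,0,0.008,0,0.02],[0.001,-0.003,-0.002,0,0.004,0,0.02],[0.001,0,-0.002,0,0,0,0.02]])

```text
time_s: 16.05
ee_pos: [0.596, -0.0363, 0.0732]
tcp_rot: [-0.002, 0.998, 0.064, 0.003]
force: [0.9, -0.2, -6.4]
grip_width: 0.0327
```

Emit:
drive_tool(plan=[[-0.002,0,-0.003,0,0.002,0,0.02],[-0.001,0,-0.002,0,0,0,0.02],[0,0,-0.001,0,0,0,0.02]])

```text
time_s: 16.3
ee_pos: [0.5939, -0.0369, 0.0674]
tcp_rot: [-0.001, 0.998, 0.063, 0.003]
force: [0.2, 0.3, -6.2]
grip_width: 0.033
```

Emit:
drive_tool(plan=[[0,0,-0.002,0,0.002,0,0.02],[0,0,-0.001,0,0.002,0,0.02]])

```text
time_s: 16.47
ee_pos: [0.5938, -0.037, 0.0642]
tcp_rot: [-0.002, 0.998, 0.063, 0.001]
force: [-0.4, 0.0, -6.3]
grip_width: 0.0328
```

Emit:
drive_tool(plan=[[0,0,-0.001,0,0.002,0,0.02],[0,0,0,0,0,0,0.02]])

```text
time_s: 16.63
ee_pos: [0.5937, -0.037, 0.0628]
tcp_rot: [-0.002, 0.998, 0.063, -0.0]
force: [0.1, -0.2, -4.6]
grip_width: 0.033
```

Emit:
drive_tool(plan=[[0,0,-0.0005,0,0,0,0.02]])

```text
time_s: 16.72
ee_pos: [0.5939, -0.037, 0.0624]
tcp_rot: [-0.002, 0.998, 0.063, -0.0]
force: [-0.5, 0.5, -6.3]
grip_width: 0.0331
```

Emit:
drive_tool(plan=[[0,0,-0.0005,0,0,0,0.02]])

```text
time_s: 16.8
ee_pos: [0.5939, -0.0369, 0.0619]
tcp_rot: [-0.002, 0.998, 0.063, -0.0]
force: [0.0, 0.3, -4.9]
grip_width: 0.0331
```

Emit:
drive_tool(plan=[[0,0,-0.0005,0,0,0,0.02],[0,0,-0.0005,0,0,0,0.02]])

```text
time_s: 16.97
ee_pos: [0.5942, -0.037, 0.0613]
tcp_rot: [-0.002, 0.998, 0.063, 0.0]
force: [-1.0, -0.7, -2.5]
grip_width: 0.0329
```

Emit:
drive_tool(plan=[[0,0,-0.0005,0,0,0,0.02],[0,0,-0.0005,0,0,0,0.02]])

```text
time_s: 17.13
ee_pos: [0.595, -0.0372, 0.0612]
tcp_rot: [-0.001, 0.998, 0.063, 0.001]
force: [-0.8, 0.1, -3.1]
grip_width: 0.0332
```

Touching at z=0.0612. I settle it a little and open slowly to release.

Emit:
drive_tool(plan=[[-0.0003,0,-0.001,0,0,0,0.02],[-0.0003,0,-0.0005,0,0,0,0.04],[0,0,0,0,0,0,0.05],[0,0,0,0,0,0,0.06],[0,0,0,0,0,0,0.07],[0,0,0,0,0,0,0.07],[0,0,0,0,0,0,0.07]])

```text
time_s: 17.72
ee_pos: [0.5988, -0.0383, 0.0646]
tcp_rot: [0.0, 0.998, 0.063, 0.006]
force: [-0.1, 0.0, -0.3]
grip_width: 0.0686
```

Run:
```python
from h import *
snap('wrist','w11');s=ctrl.read_state(); print(s['ee_pos'],s['tcp_rot'],s['force'],s['time_s'],s['grip_width'])
```

```text
[ 0.59882026 -0.03829232  0.06457922] [2.91287167e-04 9.97975759e-01 6.33202628e-02 5.90287315e-03] [ 0.32596989  0.03849911 -0.28725836] 17.7667 0.06911276156541779
```

View pics/w11.png

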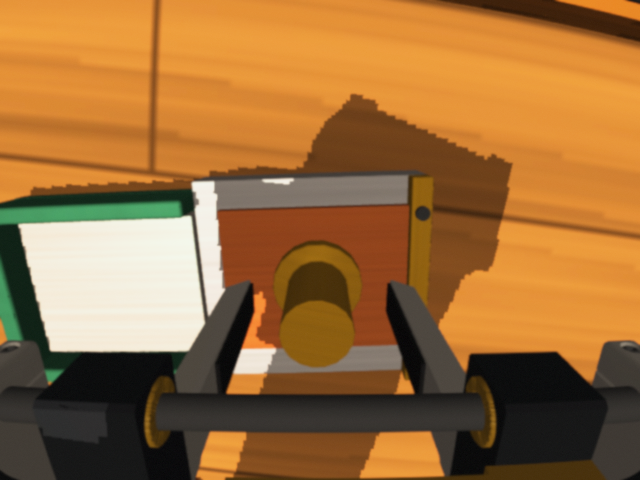

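The weight stands free between the open fingers. I retreat upwards and to the side so the overhead view is clear.

Emit:
drive_tool(plan=[[0,0,0.015,0,0,0,0.075],[0,0,0.03,0,0,0,0.075],[0,0,0.035,0,0,0,0.075],[-0.01,0.01,0.03,0,0,0,0.075],[-0.02,0.03,0,0,0,0,0.075],[-0.02,0.035,0,0,0,0,0.075],[-0.02,0.035,0,0,0,0,0.075],[-0.02,0.035,0,0,0,0,0.075],[-0.02,0.02,0,0,0,0,0.075],[0,0,0,0,0,0,0.075]])

```text
time_s: 18.6
ee_pos: [0.4834, 0.1307, 0.18]
tcp_rot: [-0.001, 0.998, 0.06, 0.007]
force: [1.1, -0.4, -0.1]
grip_width: 0.0751
```

Run:
```python
from h import *
snap('top','t12');snap('side','s12');s=ctrl.read_state(); print(s['ee_pos'],s['force'],s['time_s'])
crop('t12','c14',310,165,390,245,7)
crop('s12','c15',280,170,410,320,4)
```

```text
[0.4860541  0.12829352 0.18049574] [-0.5871023   0.61006545  0.6999783 ] 18.7
```

View pics/c14.png

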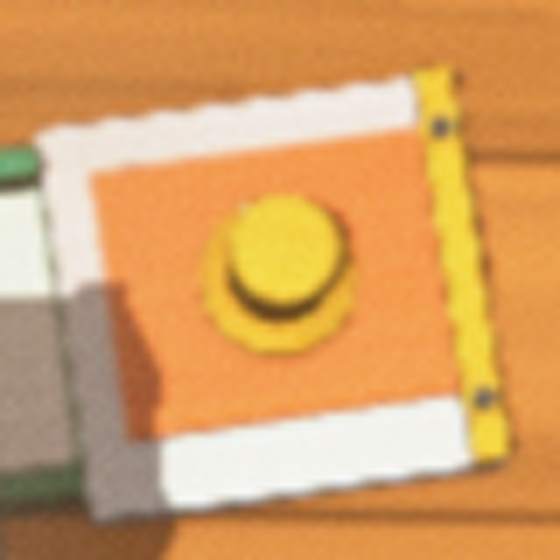

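View pics/c15.png

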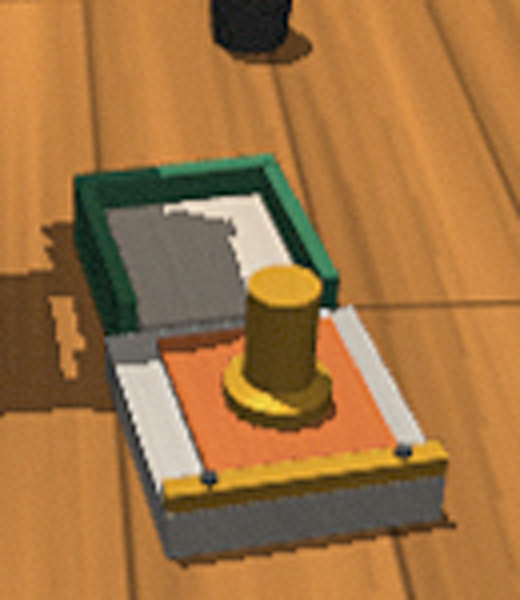

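View pics/t12.png

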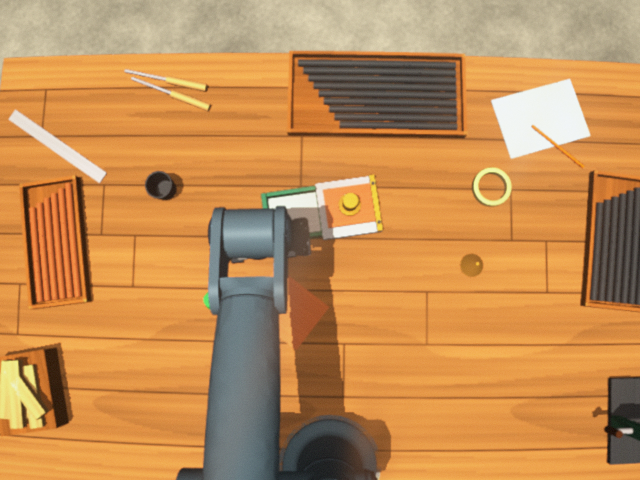

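The weight is within about 3 mm of the middle of the blank and upright. The blank has not shifted, and the bystanders sit at the same pixels as at the start. I hand in.

```bash
python3 -c "
from plant import ctrl
print(ctrl.finish_job())"
```

```text
the job is handed in; nothing more can be done
None
```

I slid the copper top blank off the stack onto the plate, flush against the brass stop bar. Then I set the brass weight upright on its middle, let go and handed the job in at about 18.7 s. No verdict is reported, so success is my reading of the cameras and the force sensor.

- **Slide:** I dragged the blank with closed fingers pressed about 20 mm behind its middle. The force readings, taken at the end of each move, ran about 8–13 N. On the last few millimetres the finger slipped over the blank while the blank stayed put, which showed it was against the bar.
- **Blank position:** after the slide its centre measured at station x about 0.0695 m and y about 0.003 m. It was flat and square, and in the last overhead picture its corners had not moved.
- **Weight:** it touched down at the expected height with no force peak in the readings. In the last pictures it stands upright about 3 mm from the blank's centre.
- **Rest of the scene:** the second blank, the cone, the tape roll and the pot look unmoved. The third and bottom blanks are hidden, so I could not check them directly.
- **Disagreements:** the station pose from the different cameras differed by about 1–3 mm and 0.01 rad, within what the task allows. The arm drifted and tilted by up to about 0.025 rad under load, and I corrected for that on the way.

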